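# Put three coffee cups back on their own saucers

### The arm

A 6-joint arm with a two-finger parallel gripper is mounted at the origin on the work surface. World frame = base frame: x ahead of the robot, y to its left, z up, the work surface at z = 0. Lengths are in m, angles in rad, forces in N, time in s.
With the tool pointing down it reaches from about 0.35 to 0.95 m from the base axis. Payload 17.4 kg.
Tool frame: the origin (TCP) lies midway between the tips of the shut fingers; the grasp point (between the pads) lies 19 mm behind it (manip.grasp_offset is the distance from the TCP to the grasp point, in m); z points along the fingers, y is the line along which they close (so a half turn about z gives the same grasp; the last joint's range is limited). The gripper opens to 93 mm and grips with 3 to 60 N. Pads are 15 mm wide; open, the fingers measure 128 mm over their backs; the gripper's body (75 mm by 188 mm) begins 65 mm behind the grasp point.
Start: joints at [1.085, 0.116, 1.442, -0, 1.584, -0.038], TCP at [0.292, 0.608, 0.219] pointing down, gripper open.
Joint ranges: [-2.83, 2.83], [-0.83, 2.19], [0.07, 2.5], [-1.14, 4.28], [0.01, 3], [-2.97, 2.97]. Speed limits (rad/s): [1.89, 1.89, 2.22, 3.14, 3.14, 3.14].

### API

Orientations are given as [roll, pitch, yaw] about the fixed x, y, z axes, in that order (R = Rz(yaw) Ry(pitch) Rx(roll)).
In Python, from station import manip gives the robot as it stands. The module is installed in compiled form; this text tells all that it offers.
- The arm moves only by the shell command python3 -m inch 'ROWS' [OPENING] [FORCE]. ROWS is JSON, a list that holds one entry, the list of rows, each a list of 4 numbers: the shift along the tool's x, y, z in mm, then the turn about the tool's z in rad. In form: [[[tx, ty, tz, spin], ...]]. A call has exactly 5 rows; each row shifts and turns the commanded pose from where the row before left it, along the tool's axes as they then stand; what a row does not reach is not made up. A row lasts 1/12 s, in which the tool goes at most 41.7 mm and 7.16 degrees, less where a joint would pass 70% of its speed; a pose out of reach is approached as far as the arm can. A call with a gripper value outside its range is refused whole. OPENING is the closure, from 0 (fully open) to 1 (shut), set as the call begins (- or left out, the last holds). The fingers move at their own pace and stop on an object; FORCE is the grip in N (left out, the last holds). Time passes only in rows, so rows that do not move let the fingers close, or fill a call up. It gives the time, the measured TCP pose, the force and the opening at its end, in the units of the state.
- manip.sense(): the state, without advancing time (a new reading comes with each control period).
- manip.grab_frame(name): name is "scene" or "top" or "wrist"; returns a dict with "color" (480x640x3 uint8, red, green, blue), "mtx" (3x3 intrinsics, pixels), "R" (3x3) and "t" (3): a world point X has camera coordinates R X + t. Camera axes: x right, y down, z forward; pixel columns grow to the right and rows downward; lengths in m; the calibration is good to about 2 mm. A picture is of the moment at which its call begins. There is no depth.
- manip.sign_off(): hands the job in, once; it reports no verdict.
The state is a dict: "time_s": time; "joints": joint angles; "qd": joint speeds; "joint_torque": joint torques, N m; "eef_pos": TCP position; "eef_rot": TCP orientation; "force": force on the tool from outside, world axes, zero at the start; "wrist_torque": the same for the moment, N m; "opening": finger opening in m.
Only numpy, scipy, OpenCV 4.12 (cv2) and the standard library are available. Lean on these libraries where they do the work, as an engineer would, in place of code of your own. Each camera call takes 0.05 s, during which the arm holds its last target. There are 200 camera calls.

### The job

The coffee things for the break were laid wrongly: each of the three cups stands on another cup's saucer. Move the cups so that the smallest stands on the smallest saucer, the middle-sized on the middle-sized and the largest on the largest, each upright in the middle of its saucer; the empty cork pot stand is free to park a cup on meanwhile. Set the china down gently, never drop or tip a cup, and leave the saucers and everything else where they are.

Things in the scene. Friction and masses are not known exactly. Their poses are not given: they have to be found in the camera images.
- cup_small: the smallest of three white china coffee cups: 54 mm across the mouth and over the straight upper two fifths of the wall (curving in below to the foot), 48 mm high, foot 34 mm across, wall 4 mm. Origin: centre of its underside; z up its axis. The ear handle (8 mm thick) is on the +y side, reaching 52 mm out from the axis; the other sides are clear. Starts upright in the middle of a saucer that is not its own, turned any way
- cup_medium: the middle-sized of three white china coffee cups: 62 mm across the mouth and over the straight upper two fifths of the wall (curving in below to the foot), 64 mm high, foot 40 mm across, wall 4 mm. Origin: centre of its underside; z up its axis. The ear handle (8 mm thick) is on the +y side, reaching 56 mm out from the axis; the other sides are clear. Starts upright in the middle of a saucer that is not its own, turned any way
- cup_large: the largest of three white china coffee cups: 68 mm across the mouth and over the straight upper two fifths of the wall (curving in below to the foot), 82 mm high, foot 44 mm across, wall 4 mm. Origin: centre of its underside; z up its axis. The ear handle (8 mm thick) is on the +y side, reaching 60 mm out from the axis; the other sides are clear. Starts upright in the middle of a saucer that is not its own, turned any way
- saucer_small: the smallest of three round white china saucers, 108 mm across, rim 16 mm high; the flat middle where a cup stands is about 56 mm across and its top is 5 mm above the table. Origin: centre of its underside; z up. Loose; starts with a wrong cup on it
- saucer_medium: the middle-sized of three round white china saucers, 130 mm across, rim 16 mm high; the flat middle where a cup stands is about 68 mm across and its top is 5 mm above the table. Origin: centre of its underside; z up. Loose; starts with a wrong cup on it
- saucer_large: the largest of three round white china saucers, 154 mm across, rim 16 mm high; the flat middle where a cup stands is about 80 mm across and its top is 5 mm above the table. Origin: centre of its underside; z up. Loose; starts with a wrong cup on it
- pot_stand: loose round flat cork pot stand, 116 mm across, 8 mm thick, empty. Origin: centre of its underside. Not to be moved, but a cup may be stood on it
- sugar_jar: white sugar jar with a steel lid, about 70 mm across, 92 mm high, standing by; origin: centre of its underside
- beaker: empty blue plastic beaker without handle, 66 mm across the mouth, 70 mm high, standing by; origin: centre of its underside
Things that resemble listed ones, but are neither listed nor needed, are in the scene too. Leave any red or yellow look-alike of the cup_small alone.

How it is judged:
By the outcome, as a careful person would: the job done as asked, in the order asked, and still so for the second after the job is handed in, with the robot touching nothing.
It also fails if it takes over 128 s, if anything falls off the work surface, if the arm or the gripper's body presses on something with over 40 N, if the wrist force passes 120 N, or if a joint passes its speed limit or range.

## Working session

There is one attempt and no reset: what is moved stays moved. The work goes in short steps, Python scripts to look and compute and a shell command to move; the robot and the scene stay as the last step left them, time stands still between calls to the robot, and variables do not carry over. Pictures are saved under pics/ and viewed, on a budget of 14 in all, crops included, one or two more only if the job needs it, and the job is handed in when it is done.

```bash
mkdir -p pics; ls; python3 - <<'E'
from station import manip
import cv2,numpy as np
print(manip.sense()); print(manip.grasp_offset)
for n in("scene","top"):
    f=manip.grab_frame(n); cv2.imwrite(f"pics/{n}0.png",f["color"][:,:,::-1]); np.savez(f"{n}0.npz",**f)
    print(n,f["mtx"].tolist(),(-f["R"].T@f["t"]).round(3),f["R"].round(3).tolist())
E
```

```text
pics
{'time_s': 0.0, 'joints': array([ 1.08521881e+00,  1.16525053e-01,  1.44227637e+00,  1.80839995e-05,
        1.58400135e+00, -3.78100279e-02]), 'qd': array([ 0.00051501, -0.00098841,  0.00239134,  0.00084624,  0.0001113 ,
        0.00017165]), 'joint_torque': array([-1.56799174e-04, -7.21260524e+01, -6.22609878e+01,  7.80503964e-02,
        2.38050293e-02, -1.20576242e-04]), 'eef_pos': array([0.29215684, 0.60826854, 0.21787195]), 'eef_rot': array([-3.14038409e+00, -6.38134006e-05,  2.69382536e+00]), 'force': array([-0.17761959,  1.01391544,  0.26106737]), 'wrist_torque': array([ 0.03158864, -0.01413756, -0.03347738]), 'opening': 0.09291609643768928}
0.0188
scene [[500.93070767244484, 0.0, 320.58420008508006], [0.0, 500.93070767244484, 237.7692826901517], [0.0, 0.0, 1.0]] [ 1.098 -0.252  0.946] [[0.425, 0.905, 0.015], [0.753, -0.345, -0.56], [-0.501, 0.249, -0.829]]
top [[534.5178562268421, 0.0, 315.15899845947035], [0.0, 534.5178562268421, 232.22264080741218], [0.0, 0.0, 1.0]] [0.341 0.024 1.106] [[-0.07, -0.998, -0.002], [-0.974, 0.069, -0.218], [0.217, -0.013, -0.976]]
```

View pics/top0.png

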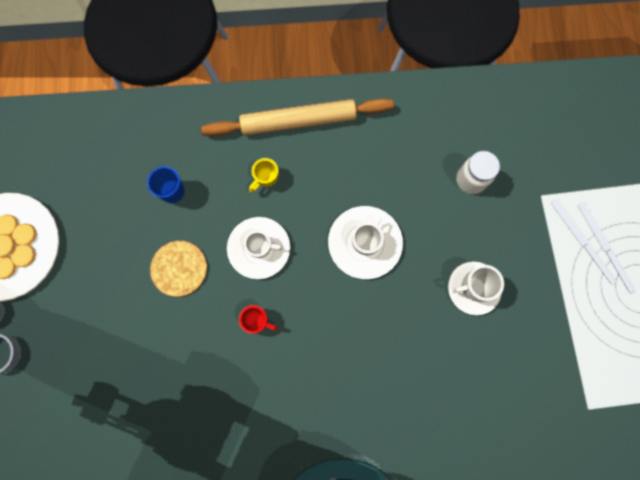

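View pics/scene0.png

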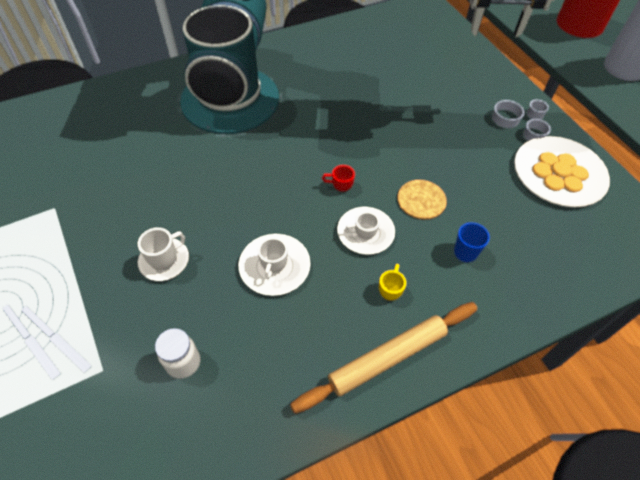

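The top view shows the small cup on the medium saucer at (258,247), the medium cup on the large saucer at (366,241) and the large cup on the small saucer at (477,288). The empty cork stand is at (179,268). Possible look-alikes are the yellow cup (264,173), red cup (254,319), beaker (166,184) and jar (478,172). All of these are to be left alone.

```bash
cat > h.py <<'E'
import numpy as np,cv2
from scipy.optimize import least_squares
def ray(f,px,z):
    px=np.atleast_2d(np.asarray(px,float)); h=np.c_[px,np.ones(len(px))]
    d=(np.linalg.inv(f["mtx"])@h.T).T@f["R"]; c=-f["R"].T@f["t"]
    return (c+d*((z-c[2])/d[:,2])[:,None])[:,:2]
def proj(f,X):
    p=f["mtx"]@(f["R"]@np.asarray(X,float)+f["t"]); return p[:2]/p[2]
def circ(P,r=None):
    c0=np.median(P,0)
    g=(lambda p:np.hypot(*(P-p[:2]).T)-(r or p[2]))
    s=least_squares(g,[*c0,r or .05],loss="soft_l1",f_scale=.001)
    return s.x,np.median(abs(g(s.x)))
E
python3 - <<'E'
from h import *
for n,cs in(("top",dict(med=(258,247),lar=(366,241),sma=(477,288),stand=(179,268))),("scene",dict(med=(366,230),lar=(274,264),sma=(163,258),stand=(422,199)))):
    f=np.load(n+"0.npz"); im=f["color"]; hsv=cv2.cvtColor(im,cv2.COLOR_RGB2HSV)
    w=((hsv[...,1]<60)&(hsv[...,2]>90)).astype(np.uint8); o=((hsv[...,0]<28)&(hsv[...,1]>90)&(hsv[...,2]>90)).astype(np.uint8)
    tiles=[]
    for k,(u,v) in cs.items():
        m=o if k=="stand" else w
        lab=cv2.connectedComponents(m)[1]; sub=lab[v-25:v+25,u-25:u+25]; l=np.bincount(sub[sub>0]).argmax()
        c=max(cv2.findContours((lab==l).astype(np.uint8),0,1)[0],key=cv2.contourArea)
        P=ray(f,cv2.convexHull(c)[:,0] if 0 else c[:,0],.008 if k=="stand" else .016)
        r=dict(med=.065,lar=.077,sma=.054,stand=.058)[k]
        a,e=circ(P); b,e2=circ(P,r); print(n,k,a.round(4),e.round(4),"fixed",b[:2].round(4),e2.round(4))
        if k!="stand": tiles.append(cv2.resize(im[v-45:v+45,u-45:u+45],None,fx=4.4,fy=4.4,interpolation=cv2.INTER_CUBIC)[:264 if 0 else None])
    cv2.imwrite(f"pics/{n}crop.png",cv2.resize(np.hstack(tiles),(798,266))[:,:,::-1])
a=np.vstack([cv2.imread(f"pics/{n}crop.png") for n in("top","scene")]); cv2.imwrite("pics/crop.png",a)
E
```

```text
top med [0.5615 0.1308 0.0679] 0.0005 fixed [0.5622 0.1313] 0.0029
top lar [ 0.5577 -0.0922  0.0801] 0.0006 fixed [ 0.5575 -0.0918] 0.0031
top sma [ 0.4461 -0.3083  0.0575] 0.001 fixed [ 0.447  -0.3081] 0.0034
top stand [0.5302 0.2978 0.0582] 0.0005 fixed [0.5301 0.2978] 0.0005
scene med [0.5543 0.1318 0.0689] 0.0017 fixed [0.552  0.1323] 0.0046
scene lar [ 0.5476 -0.0905  0.0827] 0.0042 fixed [ 0.5449 -0.0905] 0.0062
scene sma [ 0.422  -0.3043  0.07  ] 0.0052 fixed [ 0.408  -0.3033] 0.0112
scene stand [0.5277 0.298  0.0588] 0.0006 fixed [0.5277 0.298 ] 0.0008
```

View pics/crop.png

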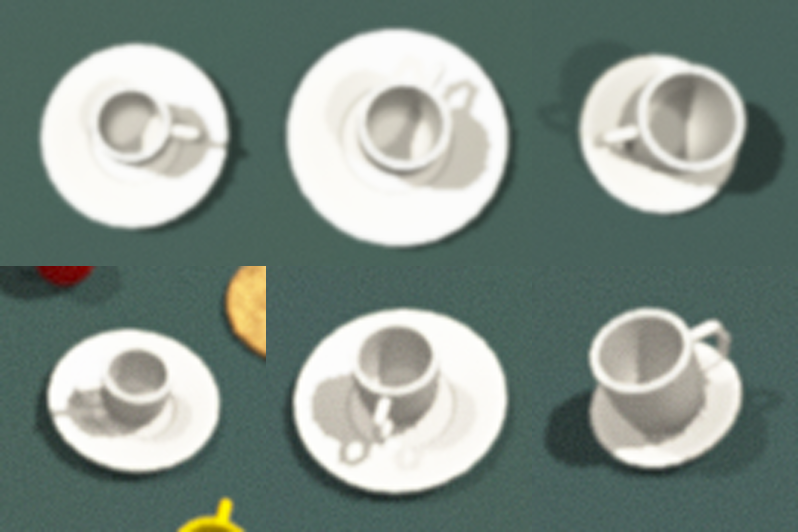

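The crop confirms three white cups with distinct sizes: small on the medium saucer, medium on the large and large on the small. The mouth centres are at crop pixels (134,127), (405,127) and (692,119). The handles point right, upper right and lower left.

```bash
cat > to.py <<'E'
import sys,numpy as np
from station import manip
from scipy.spatial.transform import Rotation as R
def show(x,y,z,yaw=None):
    s=manip.sense(); p,e=s["eef_pos"],s["eef_rot"]; yaw=e[2] if yaw is None else yaw
    sp=-((yaw-e[2]+np.pi)%(2*np.pi)-np.pi)
    A=R.from_euler("xyz",[np.pi,0,yaw]); d=A.inv().apply(np.array([x,y,z])-p)*1000
    d0=R.from_euler("xyz",e).inv().apply(np.array([x,y,z])-p)*1000
    print("t",round(s["time_s"],2),"tcp",p.round(4),"rpy",e.round(3),"j",s["joints"].round(2),"open",round(s["opening"],4),"F",s["force"].round(1))
    print("spin",round(sp,3),"shift now-axes",d0.round(1),"after-spin",d.round(1))
if __name__=="__main__": show(*map(float,sys.argv[1:]))
E
python3 - <<'E'
from h import *
f=np.load("top0.npz"); s=90/266
for n,u,v,x0,m,h,z in(("S",258,247,0,(134,127),(198,131),.035),("M",366,241,266,(405,127),(468,90),.05),("L",477,288,532,(692,119),(603,139),.05)):
    H=dict(S=.053,M=.069,L=.087)[n]
    q=lambda p:(u-45+(p[0]-x0)*s,v-45+p[1]*s)
    c=ray(f,q(m),H)[0]; t=ray(f,q(h),z)[0]; d=t-c
    print(n,"mouth",c.round(4),"handle len",np.hypot(*d).round(3),"ang",np.arctan2(d[1],d[0]).round(3))
E
python3 to.py .5615 .1308 .25
```

```text
S mouth [0.5577 0.1253] handle len 0.042 ang -1.624
M mouth [ 0.5512 -0.0938] handle len 0.055 ang -1.061
L mouth [ 0.4454 -0.309 ] handle len 0.049 ang 1.679
t 0.1 tcp [0.2922 0.6083 0.218 ] rpy [-3.141 -0.     2.694] j [ 1.09  0.12  1.44 -0.    1.58 -0.04] open 0.0927 F [-0.3 -0.7 -0.1]
spin -0.0 shift now-axes [-449.5 -313.8  -31.7] after-spin [-449.5 -313.8  -32. ]
```

```bash
python3 -m inch '[[[0,0,0,0.118],[0,0,0,0.118],[0,0,0,0.118],[0,0,0,0.118],[0,0,0,0.118]]]' 0 20; python3 -m inch '[[[0,0,0,0.118],[0,0,0,0.118],[0,0,0,0.118],[0,0,0,0.118],[0,0,0,0.118]]]'; python3 to.py .559 .129 .2 1.518
```

```text
time_s: 0.52
eef_pos: [0.2922, 0.6083, 0.2182]
eef_rot: [-3.141, 0.0, 2.098]
force: [-0.5, -0.5, 0.4]
opening: 0.0928
time_s: 0.93
eef_pos: [0.2922, 0.6083, 0.2182]
eef_rot: [-3.141, 0.001, 1.508]
force: [-0.3, -0.6, -0.8]
opening: 0.0927
t 0.93 tcp [0.2922 0.6083 0.2182] rpy [-3.141e+00  1.000e-03  1.508e+00] j [ 1.09  0.12  1.44 -0.    1.58  1.15] open 0.0927 F [-0.3 -0.6 -0.8]
spin -0.01 shift now-axes [-461.6  296.4   18.4] after-spin [-464.6  291.7   18.2]
```

```bash
for i in 1 2 3; do python3 -m inch '[[[-31,19.5,0,0],[-31,19.5,0,0],[-31,19.5,0,0],[-31,19.5,0,0],[-31,19.5,0,0]]]' >/dev/null; done; python3 -m inch '[[[0,0,0,-0.01],[0,0,0,0],[0,0,0,0],[0,0,0,0],[0,0,0,0]]]'; python3 to.py .559 .129 .2 1.518
python3 - <<'E'
from station import manip
import cv2,numpy as np
f=manip.grab_frame("wrist"); cv2.imwrite("pics/w1.png",f["color"][:,:,::-1]); np.savez("w1.npz",**f)
E
```

```text
time_s: 2.6
eef_pos: [0.5574, 0.1286, 0.2187]
eef_rot: [3.142, -0.0, 1.525]
force: [0.2, 0.1, -0.2]
opening: 0.093
t 2.6 tcp [0.5574 0.1286 0.2187] rpy [ 3.142 -0.     1.525] j [ 0.18 -0.11  1.67  0.    1.58  0.23] open 0.093 F [ 0.2  0.1 -0.2]
spin 0.007 shift now-axes [ 0.5  1.6 18.7] after-spin [ 0.5  1.6 18.7]
```

View pics/w1.png

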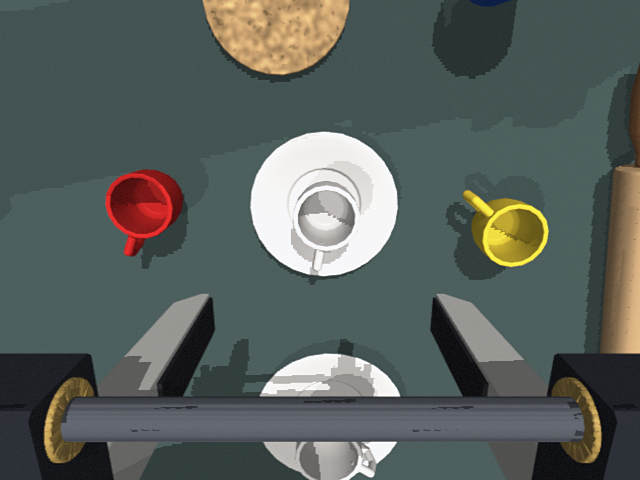

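Wrist view: the small cup's mouth is at (327,218) and its handle tip at (318,268). The saucer centre is about (324,204). The fingers straddle it cleanly.

```bash
cat > meas.py <<'E'
from h import *
def sauc(f,u,v,r,z=.016,rimpx=None):
    hsv=cv2.cvtColor(f["color"],cv2.COLOR_RGB2HSV)
    m=((hsv[...,1]<40)&(hsv[...,2]>140)).astype(np.uint8); lab=cv2.connectedComponents(m)[1]
    s=lab[v-60:v+60,u-60:u+60]; l=np.bincount(s[s>0]).argmax()
    c=max(cv2.findContours((lab==l).astype(np.uint8),0,1)[0],key=cv2.contourArea)
    P=ray(f,c[:,0],z); a,e=circ(P); b,e2=circ(P,r); print("saucer",a.round(4),e.round(4),"fixed",b[:2].round(4),e2.round(4))
E
python3 - <<'E'
from meas import *
f=np.load("w1.npz"); sauc(f,324,204,.065)
c=ray(f,(326.5,218),.053)[0]; t=ray(f,(318,266),.035)[0]; d=t-c
print(c,np.hypot(*d),np.arctan2(d[1],d[0]), "rim l/r",ray(f,(294,216),.053),ray(f,(360,216),.053))
E
```

```text
saucer [0.5573 0.1311 0.0642] 0.0002 fixed [0.5573 0.131 ] 0.0008
[0.55935268 0.13011247] 0.047830686013660466 -1.764642165698479 rim l/r [[0.53359848 0.13292839]] [[0.58604318 0.13052749]]
```

```bash
python3 -m inch '[[[2,0.5,0,0.07],[0,0,35,0],[0,0,35,0],[0,0,30,0],[0,0,20,0]]]'>/dev/null;  python3 -m inch '[[[0,0,15,0],[0,0,0,0],[0,0,0,0],[0,0,0,0],[0,0,0,0]]]' >/dev/null; python3 to.py .5585 .1305 .024
python3 - <<'E'
from station import manip
import cv2,numpy as np
f=manip.grab_frame("wrist"); cv2.imwrite("pics/w2.png",f["color"][:,:,::-1]); np.savez("w2.npz",**f)
E
```

```text
t 3.48 tcp [0.559  0.1299 0.0853] rpy [ 3.140e+00 -1.000e-03  1.454e+00] j [ 0.18 -0.04  1.82  0.    1.36  0.3 ] open 0.0929 F [ 0.8  0.4 -0.4]
spin -0.0 shift now-axes [ 0.5 -0.7 61.3] after-spin [ 0.6 -0.6 61.3]
```

View pics/w2.png

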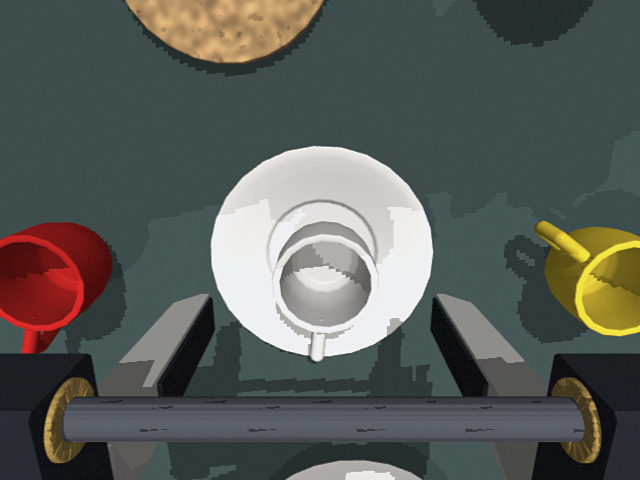

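The cup is centred between the fingers, with its mouth spanning columns 272–378 and the finger midline at 322. I'll go down and close.

```bash
python3 -m inch '[[[0.5,-0.5,20,0],[0,0,20,0],[0,0,14,0],[0,0,7,0],[0,0,0,0]]]'; python3 -m inch '[[[0,0,0,0],[0,0,0,0],[0,0,0,0],[0,0,0,0],[0,0,0,0]]]' 1 15; python3 -m inch '[[[0,0,0,0],[0,0,0,0],[0,0,0,0],[0,0,0,0],[0,0,0,0]]]';python3 -m inch '[[[0,0,0,0],[0,0,0,0],[0,0,0,0],[0,0,0,0],[0,0,0,0]]]'; python3 to.py .5302 .2978 .1
```

```text
time_s: 3.95
eef_pos: [0.5574, 0.1299, 0.0215]
eef_rot: [-3.14, 0.001, 1.454]
force: [-0.2, 0.9, -0.2]
opening: 0.0931
time_s: 4.37
eef_pos: [0.5582, 0.1301, 0.0232]
eef_rot: [3.141, -0.0, 1.454]
force: [-0.0, -0.9, 0.5]
opening: 0.0642
time_s: 4.78
eef_pos: [0.5582, 0.1301, 0.0229]
eef_rot: [3.141, -0.0, 1.454]
force: [0.5, 0.0, 2.5]
opening: 0.0529
time_s: 5.2
eef_pos: [0.5581, 0.1301, 0.0228]
eef_rot: [3.141, -0.0, 1.454]
force: [1.9, 0.3, 4.8]
opening: 0.0532
t 5.2 tcp [0.5581 0.1301 0.0228] rpy [ 3.141 -0.     1.454] j [0.18 0.02 1.87 0.   1.25 0.3 ] open 0.0532 F [1.9 0.3 4.8]
spin -0.0 shift now-axes [163.3 -47.3 -77.1] after-spin [163.3 -47.3 -77.2]
```

```bash
python3 -m inch '[[[0,0,-3,0],[0,0,-5,0],[0,0,-12,0],[0,0,-20,0],[0,0,-20,0]]]'; python3 -m inch '[[[10,-3,0,0],[23,-7,0,0],[30,-8.5,0,0],[30,-8.5,0,0],[30,-8.5,0,0]]]'; python3 -m inch '[[[23,-7,0,0],[12,-4,0,0],[5,-1,0,0],[0,0,0,0],[0,0,0,0]]]'; python3 to.py .5295 .298 .0265
```

```text
time_s: 5.62
eef_pos: [0.5575, 0.13, 0.0836]
eef_rot: [-3.14, 0.0, 1.454]
force: [1.0, 0.2, -1.2]
opening: 0.053
time_s: 6.03
eef_pos: [0.5363, 0.2579, 0.0827]
eef_rot: [-3.141, 0.0, 1.453]
force: [1.1, -0.1, -1.3]
opening: 0.0528
time_s: 6.45
eef_pos: [0.5299, 0.2968, 0.0825]
eef_rot: [-3.141, 0.001, 1.454]
force: [-0.6, -0.2, -1.0]
opening: 0.0532
t 6.45 tcp [0.5299 0.2968 0.0825] rpy [-3.141e+00  1.000e-03  1.454e+00] j [ 0.47  0.04  1.75 -0.    1.36  0.59] open 0.0532 F [-0.6 -0.2 -1. ]
spin -0.0 shift now-axes [ 1.2 -0.5 56. ] after-spin [ 1.1 -0.5 56. ]
```

```bash
python3 -m inch '[[[1,-0.5,15,0],[0,0,18,0],[0,0,13,0],[0,0,6,0],[0,0,1,0]]]'; python3 -m inch '[[[0,0,0.5,0],[0,0,0.5,0],[0,0,0.5,0],[0,0,0,0],[0,0,0,0]]]'; python3 -m inch '[[[0,0,0.5,0],[0,0,0.5,0],[0,0,0,0],[0,0,0,0],[0,0,0,0]]]'; python3 to.py .5295 .298 .0258
```

```text
time_s: 6.87
eef_pos: [0.5291, 0.2975, 0.0283]
eef_rot: [-3.14, 0.001, 1.453]
force: [-0.7, 0.1, -0.9]
opening: 0.053
time_s: 7.28
eef_pos: [0.5296, 0.2987, 0.0286]
eef_rot: [3.141, -0.0, 1.454]
force: [-0.2, -0.0, -0.8]
opening: 0.0529
time_s: 7.7
eef_pos: [0.5294, 0.2986, 0.0272]
eef_rot: [-3.142, -0.0, 1.454]
force: [0.3, 0.1, -1.0]
opening: 0.053
t 7.7 tcp [0.5294 0.2986 0.0272] rpy [-3.142 -0.     1.454] j [0.47 0.09 1.79 0.   1.26 0.59] open 0.053 F [ 0.3  0.1 -1. ]
spin -0.0 shift now-axes [-0.6  0.1  1.4] after-spin [-0.6  0.1  1.4]
```

```bash
python3 -m inch '[[[0,0,0.5,0],[0,0,0.5,0],[0,0,0,0],[0,0,0,0],[0,0,0,0]]]'; python3 -m inch '[[[0,0,0.5,0],[0,0,0,0],[0,0,0,0],[0,0,0,0],[0,0,0,0]]]';  python3 -m inch '[[[0,0,0.5,0],[0,0,0,0],[0,0,0,0],[0,0,0,0],[0,0,0,0]]]'
```

```text
time_s: 8.12
eef_pos: [0.5294, 0.2985, 0.0261]
eef_rot: [-3.142, 0.0, 1.454]
force: [0.4, -0.2, -1.3]
opening: 0.0531
time_s: 8.53
eef_pos: [0.5295, 0.2986, 0.0259]
eef_rot: [3.141, -0.0, 1.454]
force: [-1.0, 0.5, 4.0]
opening: 0.0527
time_s: 8.95
eef_pos: [0.5296, 0.2987, 0.0258]
eef_rot: [3.141, -0.0, 1.454]
force: [-2.2, -0.3, 6.6]
opening: 0.0524
```

Contact came at the predicted height. I'll open, rise and turn toward the medium cup.

```bash
python3 -m inch '[[[0,0,-0.5,0],[0,0,0,0],[0,0,0,0],[0,0,0,0],[0,0,0,0]]]' 0.5; python3 -m inch '[[[0,0,0,0],[0,0,0,0],[0,0,0,0],[0,0,0,0],[0,0,0,0]]]' 0;python3 -m inch '[[[0,0,0,0],[0,0,0,0],[0,0,-3,0],[0,0,-10,0],[0,0,-20,0]]]' 0; python3 -m inch '[[[0,0,-35,0],[0,0,-35,0],[0,0,-35,0],[0,0,-30,0],[0,0,-20,0]]]' 0; python3 to.py .554 -.091 .2 2.08
```

```text
time_s: 9.37
eef_pos: [0.5296, 0.2986, 0.0258]
eef_rot: [3.141, -0.0, 1.454]
force: [-0.4, -0.1, 4.1]
opening: 0.0531
time_s: 9.78
eef_pos: [0.5293, 0.2985, 0.0255]
eef_rot: [-3.141, 0.0, 1.454]
force: [0.0, 0.1, -0.9]
opening: 0.0815
time_s: 10.2
eef_pos: [0.5285, 0.2981, 0.0576]
eef_rot: [-3.139, 0.002, 1.454]
force: [-0.0, -0.2, 0.2]
opening: 0.0927
time_s: 10.62
eef_pos: [0.5298, 0.2988, 0.2185]
eef_rot: [3.138, -0.002, 1.454]
force: [-0.1, 1.0, 0.5]
opening: 0.0932
t 10.62 tcp [0.5298 0.2988 0.2185] rpy [ 3.138e+00 -2.000e-03  1.454e+00] j [ 0.47 -0.03  1.59 -0.    1.58  0.59] open 0.0932 F [-0.1  1.   0.5]
spin -0.626 shift now-axes [-384.3   69.5   17.9] after-spin [-352.1 -168.8   18.5]
```

```bash
for i in 1 2; do python3 -m inch '[[[-35,6.3,0,0],[-35,6.3,0,0],[-35,6.3,0,0],[-35,6.3,0,0],[-35,6.3,0,0]]]' >/dev/null; done; python3 -m inch '[[[-34,6.3,0,0],[0,0,0,-0.11],[0,0,0,-0.11],[0,0,0,-0.11],[0,0,0,-0.11]]]'>/dev/null; python3 -m inch '[[[0,0,0,-0.1],[0,0,0,-0.086],[0,0,0,0],[0,0,0,0],[0,0,0,0]]]'; python3 to.py .554 -.091 .2 2.08
python3 - <<'E'
from station import manip
import cv2,numpy as np
f=manip.grab_frame("wrist"); cv2.imwrite("pics/w3.png",f["color"][:,:,::-1]); np.savez("w3.npz",**f)
E
```

```text
time_s: 12.28
eef_pos: [0.5534, -0.0909, 0.2141]
eef_rot: [3.141, 0.0, 2.077]
force: [0.4, -0.5, 0.6]
opening: 0.0928
t 12.28 tcp [ 0.5534 -0.0909  0.2141] rpy [3.141 0.    2.077] j [-0.21 -0.13  1.7   0.    1.58 -0.71] open 0.0928 F [ 0.4 -0.5  0.6]
spin -0.003 shift now-axes [-0.4  0.5 14.1] after-spin [-0.4  0.5 14.1]
```

View pics/w3.png

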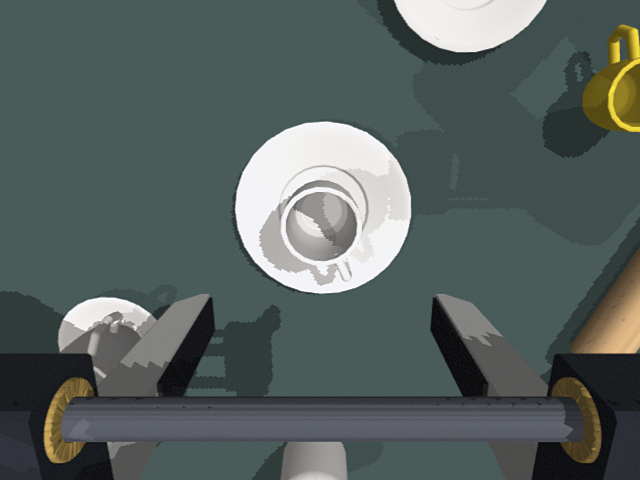

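The medium cup's mouth is at (322,228) with the handle at (346,276). The large saucer is centred at about (323,207).

```bash
python3 - <<'E'
from meas import *
f=np.load("w3.npz"); sauc(f,323,207,.077)
c=ray(f,(322,228),.069)[0]; t=ray(f,(346,278),.05)[0]; d=t-c
print(c,np.hypot(*d),np.arctan2(d[1],d[0])+np.pi)
E
python3 to.py .554 -.092 .09 2.2
```

```text
saucer [ 0.5533 -0.0915  0.0762] 0.0002 fixed [ 0.5533 -0.0916] 0.0008
[ 0.55255304 -0.09177312] 0.051997063584018094 2.4694635059897063
t 12.33 tcp [ 0.5534 -0.0909  0.214 ] rpy [3.141 0.    2.077] j [-0.21 -0.13  1.7   0.    1.58 -0.71] open 0.0928 F [ 0.1 -0.5  0.6]
spin -0.123 shift now-axes [-1.20e+00 -1.00e-01  1.24e+02] after-spin [ -1.2  -0.2 124. ]
```

```bash
python3 -m inch '[[[0,0,0,-0.1],[0,0,0,-0.1],[0,0,0,-0.07],[0,-1,30,0],[0,0,35,0]]]' >/dev/null; python3 -m inch '[[[0,0,35,0],[0,0,30,0],[0,0,20,0],[0,0,10,0],[0,0,0,0]]]'; python3 to.py .553 -.0917 .038; python3 -m inch '[[[0,0,10,0],[0,0,5,0],[0,0,0,0],[0,0,0,0],[0,0,0,0]]]'; python3 -m inch '[[[0,0,0,0],[0,0,0,0],[0,0,0,0],[0,0,0,0],[0,0,0,0]]]' 1 18;  python3 -m inch '[[[0,0,0,0],[0,0,0,0],[0,0,0,0],[0,0,0,0],[0,0,0,0]]]'; python3 to.py .5573 .131 .1
```

```text
time_s: 13.17
eef_pos: [0.5518, -0.0914, 0.0517]
eef_rot: [-3.14, -0.003, 2.349]
force: [-0.6, -0.2, -0.5]
opening: 0.093
t 13.17 tcp [ 0.5518 -0.0914  0.0517] rpy [-3.140e+00 -3.000e-03  2.349e+00] j [-0.21 -0.04  1.88  0.    1.31 -0.99] open 0.093 F [-0.6 -0.2 -0.5]
spin -0.0 shift now-axes [-1.1  0.7 13.7] after-spin [-1.1  0.7 13.7]
time_s: 13.58
eef_pos: [0.5531, -0.0917, 0.0394]
eef_rot: [3.141, 0.001, 2.35]
force: [-0.5, -0.2, 0.5]
opening: 0.0927
time_s: 14.0
eef_pos: [0.5528, -0.0916, 0.0388]
eef_rot: [3.142, 0.0, 2.35]
force: [-0.5, -0.3, -0.2]
opening: 0.0642
time_s: 14.42
eef_pos: [0.5527, -0.0917, 0.0387]
eef_rot: [-3.141, 0.0, 2.35]
force: [-1.8, -0.5, 1.2]
opening: 0.0619
t 14.42 tcp [ 0.5527 -0.0917  0.0387] rpy [-3.141  0.     2.35 ] j [-0.21 -0.02  1.89 -0.    1.28 -0.99] open 0.0619 F [-1.8 -0.5  1.2]
spin -0.0 shift now-axes [155.3 159.7 -61.3] after-spin [155.3 159.7 -61.3]
```

```bash
python3 -m inch '[[[0,0,-3,0],[0,0,-5,0],[0,0,-12,0],[0,0,-20,0],[0,0,-20,0]]]'; python3 -m inch '[[[10,10.3,0,0],[20,20.6,0,0],[28,28.8,0,0],[28,28.8,0,0],[28,28.8,0,0]]]'; python3 -m inch '[[[22,22.6,0,0],[12,12.3,0,0],[5,5,0,0],[2.3,2.4,0,0],[0,0,0,0]]]';python3 -m inch '[[[0,0,0,0],[0,0,10,0],[0,0,15,0],[0,0,10,0],[0,0,0,0]]]'; python3 to.py .5575 .1308 .0397
```

```text
time_s: 14.83
eef_pos: [0.5525, -0.0915, 0.1]
eef_rot: [-3.141, -0.0, 2.35]
force: [1.2, 0.9, -1.9]
opening: 0.0613
time_s: 15.25
eef_pos: [0.556, 0.0735, 0.1]
eef_rot: [3.141, 0.001, 2.349]
force: [1.3, 0.1, -2.1]
opening: 0.0617
time_s: 15.67
eef_pos: [0.5573, 0.131, 0.0991]
eef_rot: [3.141, 0.0, 2.35]
force: [-0.2, 0.2, -1.4]
opening: 0.0616
time_s: 16.08
eef_pos: [0.556, 0.13, 0.0608]
eef_rot: [-3.138, -0.002, 2.349]
force: [-0.9, 0.5, -2.4]
opening: 0.0617
t 16.08 tcp [0.556  0.13   0.0608] rpy [-3.138e+00 -2.000e-03  2.349e+00] j [ 0.19 -0.02  1.84 -0.    1.32 -0.59] open 0.0617 F [-0.9  0.5 -2.4]
spin -0.0 shift now-axes [-0.5  1.7 21.1] after-spin [-0.5  1.6 21.1]
```

```bash
python3 - <<'E'
from station import manip
import cv2,numpy as np
f=manip.grab_frame("wrist"); cv2.imwrite("pics/w4.png",f["color"][:,:,::-1]); np.savez("w4.npz",**f)
from meas import *
try: sauc(f,323,240,.065)
except Exception as e: print(e)
E
```

```text
saucer [0.5553 0.1359 0.0587] 0.0101 fixed [0.5583 0.1307] 0.0105
```

View pics/w4.png

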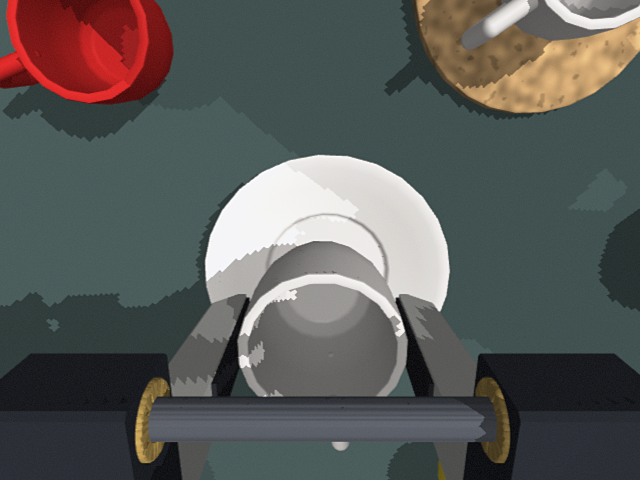

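The held cup hangs over the medium saucer. The saucer's columns 205–450 are centred at 327 and the cup is at about 322. I'll fit only the visible upper rim.

```bash
cat >> meas.py <<'E'
def arc(f,r,u0,u1,v0,v1,z=.016):
    hsv=cv2.cvtColor(f["color"],cv2.COLOR_RGB2HSV)
    m=((hsv[...,1]<40)&(hsv[...,2]>135)).astype(np.uint8)
    c=np.vstack(cv2.findContours(m[:, :],0,1)[0])[:,0]
    c=c[(c[:,0]>u0)&(c[:,0]<u1)&(c[:,1]>v0)&(c[:,1]<v1)]
    b,e=circ(ray(f,c,z),r); print("arc",len(c),b[:2].round(4),e.round(4))
E
python3 - <<'E'
from meas import *
f=np.load("w4.npz"); arc(f,.065,200,455,150,290); arc(f,.0645,200,455,150,290)
E
python3 to.py .5575 .1308 .0397
```

```text
arc 612 [0.4915 0.1705] 0.0126
arc 612 [0.559  0.1303] 0.0015
t 16.13 tcp [0.5565 0.1303 0.0622] rpy [-3.140e+00 -1.000e-03  2.349e+00] j [ 0.19 -0.02  1.84 -0.    1.32 -0.59] open 0.0616 F [ 0.3  0.1 -1.3]
spin -0.0 shift now-axes [-0.4  1.1 22.5] after-spin [-0.3  1.1 22.5]
```

```bash
python3 -m inch '[[[-1,2,8,0],[0,0,8,0],[0,0,4,0],[0,0,1,0],[0,0,0,0]]]'; python3 -m inch '[[[0,0,0.5,0],[0,0,0.5,0],[0,0,0,0],[0,0,0,0],[0,0,0,0]]]';python3 -m inch '[[[0,0,0.5,0],[0,0,0,0],[0,0,0,0],[0,0,0,0],[0,0,0,0]]]'
```

```text
time_s: 16.55
eef_pos: [0.5591, 0.1317, 0.0422]
eef_rot: [-3.141, -0.0, 2.35]
force: [0.2, 0.3, -1.9]
opening: 0.0614
time_s: 16.97
eef_pos: [0.5594, 0.1317, 0.0418]
eef_rot: [3.141, 0.0, 2.35]
force: [0.2, 1.1, -1.8]
opening: 0.0614
time_s: 17.38
eef_pos: [0.5593, 0.1317, 0.0411]
eef_rot: [-3.142, -0.0, 2.35]
force: [-0.0, 0.0, -2.0]
opening: 0.0616
```

```bash
python3 -m inch '[[[0,-1,0.5,0],[0,0,0.5,0],[0,0,0.5,0],[0,0,0,0],[0,0,0,0]]]'; python3 -m inch '[[[0,0,0.5,0],[0,0,0,0],[0,0,0,0],[0,0,0,0],[0,0,0,0]]]';python3 -m inch '[[[0,0,0.5,0],[0,0,0,0],[0,0,0,0],[0,0,0,0],[0,0,0,0]]]'
```

```text
time_s: 17.8
eef_pos: [0.5586, 0.131, 0.0396]
eef_rot: [-3.142, 0.0, 2.35]
force: [0.4, 0.5, -1.7]
opening: 0.0613
time_s: 18.22
eef_pos: [0.5586, 0.131, 0.0392]
eef_rot: [3.142, 0.0, 2.35]
force: [-0.5, -1.0, -2.1]
opening: 0.0614
time_s: 18.63
eef_pos: [0.5587, 0.131, 0.0387]
eef_rot: [3.141, 0.0, 2.35]
force: [-0.2, -0.1, -0.1]
opening: 0.0614
```

```bash
python3 -m inch '[[[0,0,0.3,0],[0,0,0,0],[0,0,0,0],[0,0,0,0],[0,0,0,0]]]'; python3 -m inch '[[[0,0,0,0],[0,0,0,0],[0,0,0,0],[0,0,0,0],[0,0,0,0]]]' 0; python3 -m inch '[[[0,0,0,0],[0,0,0,0],[0,0,0,0],[0,0,-3,0],[0,0,-10,0]]]' 0; python3 -m inch '[[[0,0,-25,0],[0,0,-35,0],[0,0,-38,0],[0,0,-38,0],[0,0,-35,0]]]' ; python3 to.py .4455 -.309 .23 1.68
```

```text
time_s: 19.05
eef_pos: [0.5587, 0.131, 0.0387]
eef_rot: [3.141, 0.0, 2.35]
force: [-2.2, -0.2, 5.6]
opening: 0.0617
time_s: 19.47
eef_pos: [0.5586, 0.131, 0.0382]
eef_rot: [-3.141, -0.0, 2.35]
force: [0.3, 0.6, -0.0]
opening: 0.0897
time_s: 19.88
eef_pos: [0.5579, 0.1309, 0.0505]
eef_rot: [-3.14, -0.001, 2.35]
force: [0.4, -0.0, 0.8]
opening: 0.0928
time_s: 20.3
eef_pos: [0.5583, 0.131, 0.2258]
eef_rot: [3.14, 0.001, 2.35]
force: [0.3, 0.1, -0.3]
opening: 0.0931
t 20.3 tcp [0.5583 0.131  0.2258] rpy [3.14e+00 1.00e-03 2.35e+00] j [ 0.19 -0.11  1.65 -0.    1.59 -0.59] open 0.0931 F [ 0.3  0.1 -0.3]
spin 0.67 shift now-axes [-233.8 -389.4   -4.5] after-spin [-425.  -160.1   -4.2]
```

```bash
for i in 1 2; do python3 -m inch '[[[-16.7,-27.8,0,0],[-16.7,-27.8,0,0],[-16.7,-27.8,0,0],[-16.7,-27.8,0,0],[-16.7,-27.8,0,0]]]' >/dev/null; done; python3 -m inch '[[[-16.7,-27.8,0,0],[-16.7,-27.8,0,0],[-16.7,-27.8,0,0],[-16.7,-27.8,0,0],[0,0,0,0.11]]]'>/dev/null; python3 -m inch '[[[0,0,0,0.112],[0,0,0,0.112],[0,0,0,0.112],[0,0,0,0.112],[0,0,0,0.112]]]'>/dev/null; python3 -m inch '[[[0,0,0,0],[0,0,0,0],[0,0,0,0],[0,0,0,0],[0,0,0,0]]]'; python3 to.py .4455 -.309 .23 1.68
python3 - <<'E'
from station import manip
import cv2,numpy as np
f=manip.grab_frame("wrist"); cv2.imwrite("pics/w5.png",f["color"][:,:,::-1]); np.savez("w5.npz",**f)
E
```

```text
time_s: 22.38
eef_pos: [0.4459, -0.3088, 0.2225]
eef_rot: [3.142, 0.0, 1.682]
force: [0.0, -0.4, 0.1]
opening: 0.093
t 22.38 tcp [ 0.4459 -0.3088  0.2225] rpy [3.142 0.    1.682] j [-0.65 -0.18  1.72  0.    1.6  -0.76] open 0.093 F [ 0.  -0.4  0.1]
spin 0.002 shift now-axes [-0.2 -0.4 -7.5] after-spin [-0.2 -0.4 -7.5]
```

View pics/w5.png

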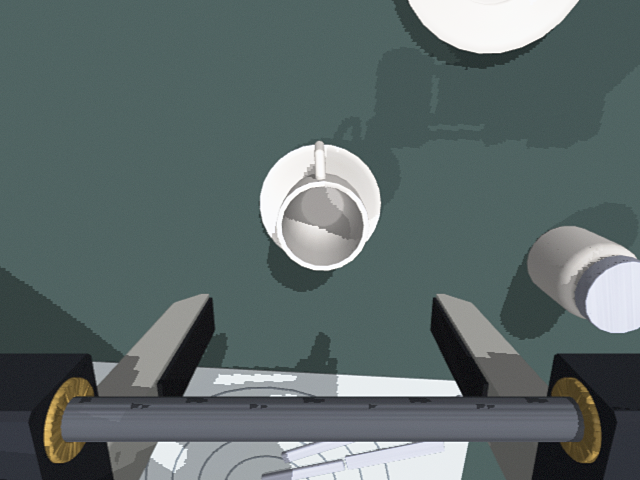

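The large cup's mouth is at (322,227) and its handle points straight up at (320,145). The small saucer's rim spans columns 260–381.

```bash
python3 - <<'E'
from meas import *
f=np.load("w5.npz"); arc(f,.054,255,310,140,235);arc(f,.054,330,385,140,210);
hsv=cv2.cvtColor(f["color"],cv2.COLOR_RGB2HSV)
print(ray(f,(322,227),.087),"jar",ray(f,(615,298),.092),ray(f,[(260,205),(381,205)],.016).mean(0))
f=np.load("w5.npz")
m=((hsv[...,1]<40)&(hsv[...,2]>135)).astype(np.uint8); c=np.vstack(cv2.findContours(m,0,1)[0])[:,0]
k=((c[:,1]<205)&(c[:,1]>140)&(c[:,0]>255)&(c[:,0]<385))&~((c[:,0]>308)&(c[:,0]<332)); h=c[k]
# outermost only
P=ray(f,h,.016); q=P[np.hypot(*(P-[.446,-.308]).T)>.049]; print(circ(q,.0535),circ(q))
E
python3 to.py .4455 -.309 .052
```

```text
arc 106 [ 0.352  -0.2727] 0.0095
arc 80 [ 0.5127 -0.2355] 0.0061
[[ 0.44401709 -0.30642742]] jar [[ 0.66996784 -0.33577256]] [ 0.44259959 -0.30543195]
(array([ 0.44204272, -0.30617254,  0.0535    ]), np.float64(0.0001795215793061744)) (array([ 0.44201294, -0.30589275,  0.05329156]), np.float64(0.0001862057763804409))
t 22.43 tcp [ 0.4459 -0.3088  0.2224] rpy [3.142 0.    1.681] j [-0.65 -0.18  1.72  0.    1.6  -0.76] open 0.0932 F [ 0.   0.4 -0.2]
spin -0.0 shift now-axes [ -0.2  -0.4 170.4] after-spin [ -0.2  -0.4 170.4]
```

```bash
python3 -m inch '[[[2.5,-2,0,0],[0,0,25,0],[0,0,35,0],[0,0,35,0],[0,0,30,0]]]'>/dev/null; python3 -m inch '[[[0,0,20,0],[0,0,10,0],[0,0,0,0],[0,0,0,0],[0,0,0,0]]]'; python3 to.py .4435 -.3065 .052; python3 -m inch '[[[0,0,10,0],[0,0,5,0],[0,0,0,0],[0,0,0,0],[0,0,0,0]]]'; python3 -m inch '[[[0,0,0,0],[0,0,0,0],[0,0,0,0],[0,0,0,0],[0,0,0,0]]]' 1 20;  python3 -m inch '[[[0,0,0,0],[0,0,0,0],[0,0,0,0],[0,0,0,0],[0,0,0,0]]]'; python3 to.py .5533 -.0916 .11
```

```text
time_s: 23.27
eef_pos: [0.4443, -0.307, 0.0691]
eef_rot: [3.14, 0.001, 1.68]
force: [-0.4, -0.4, -0.2]
opening: 0.0929
t 23.27 tcp [ 0.4443 -0.307   0.0691] rpy [3.14e+00 1.00e-03 1.68e+00] j [-0.65 -0.1   1.9  -0.    1.33 -0.76] open 0.0929 F [-0.4 -0.4 -0.2]
spin -0.0 shift now-axes [ 0.6 -0.7 17.1] after-spin [ 0.6 -0.7 17.1]
time_s: 23.68
eef_pos: [0.4437, -0.3066, 0.0525]
eef_rot: [3.142, 0.0, 1.68]
force: [-0.7, -0.2, 0.0]
opening: 0.0934
time_s: 24.1
eef_pos: [0.4438, -0.3066, 0.0525]
eef_rot: [3.141, 0.0, 1.68]
force: [0.5, 0.7, -0.3]
opening: 0.0661
time_s: 24.52
eef_pos: [0.4438, -0.3065, 0.0524]
eef_rot: [3.141, 0.0, 1.68]
force: [1.5, 0.4, 0.2]
opening: 0.0664
t 24.52 tcp [ 0.4438 -0.3065  0.0524] rpy [3.141 0.    1.68 ] j [-0.65 -0.08  1.92  0.    1.31 -0.76] open 0.0664 F [1.5 0.4 0.2]
spin -0.0 shift now-axes [201.7 132.3 -57.5] after-spin [201.7 132.3 -57.6]
```

```bash
python3 -m inch '[[[0,0,-3,0],[0,0,-5,0],[0,0,-12,0],[0,0,-20,0],[0,0,-20,0]]]'; python3 -m inch '[[[12,8,0,0],[25,16.4,0,0],[30,19.7,0,0],[30,19.7,0,0],[30,19.7,0,0]]]'; python3 -m inch '[[[30,19.7,0,0],[25,16.4,0,0],[12,7.8,0,0],[5,3.3,0,0],[2.7,1.6,0,0]]]';python3 -m inch '[[[0,0,0,0],[0,0,10,0],[0,0,15,0],[0,0,8,0],[0,0,0,0]]]'; python3 to.py .5535 -.0916 .0524
python3 - <<'E'
from station import manip
import cv2,numpy as np
f=manip.grab_frame("wrist"); cv2.imwrite("pics/w6.png",f["color"][:,:,::-1]); np.savez("w6.npz",**f)
E
```

```text
time_s: 24.93
eef_pos: [0.4433, -0.3063, 0.1135]
eef_rot: [-3.141, -0.001, 1.68]
force: [0.5, 0.2, -2.8]
opening: 0.0665
time_s: 25.35
eef_pos: [0.5133, -0.1699, 0.1136]
eef_rot: [3.141, 0.0, 1.679]
force: [0.7, -1.2, -2.6]
opening: 0.066
time_s: 25.77
eef_pos: [0.5535, -0.0911, 0.113]
eef_rot: [3.141, 0.0, 1.681]
force: [0.4, -0.4, -2.7]
opening: 0.0664
time_s: 26.18
eef_pos: [0.5518, -0.0923, 0.0769]
eef_rot: [-3.138, -0.001, 1.679]
force: [0.8, -0.4, -2.3]
opening: 0.0665
t 26.18 tcp [ 0.5518 -0.0923  0.0769] rpy [-3.138e+00 -1.000e-03  1.679e+00] j [-0.21 -0.06  1.85 -0.    1.35 -0.32] open 0.0665 F [ 0.8 -0.4 -2.3]
spin -0.0 shift now-axes [ 0.5  1.8 24.5] after-spin [ 0.5  1.7 24.5]
```

View pics/w6.png

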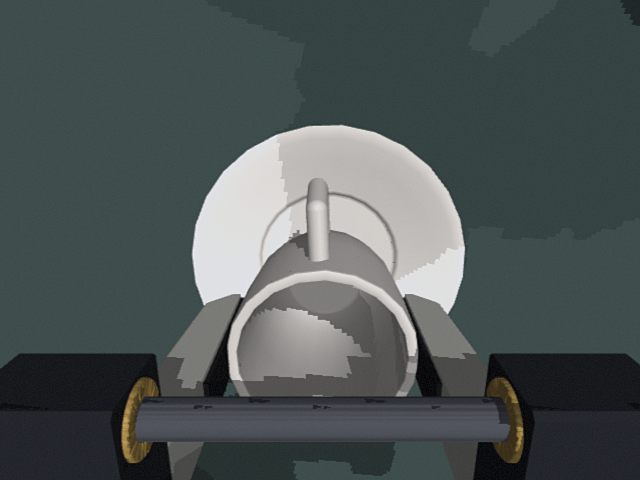

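The large cup hangs over the large saucer. The saucer's columns 193–465 are centred at 329 and the cup is at about 322.

```bash
python3 - <<'E'
from station import manip
from meas import *
for n,r in(("w4",.065),("w6",.077)):
    f=np.load(n+".npz"); im=f["color"]
    g=cv2.GaussianBlur(im,(0,0),1).astype(int).min(2); m=(g>115).astype(np.uint8)
    P=[]
    for a in np.radians(np.arange(185,356,5)):   # outward scan from centre: last white pixel
        c=np.array([328,250.]); d=np.array([np.cos(a),np.sin(a)])
        L=[k for k in range(40,190) if 0<=int(c[1]+k*d[1]) and m[int(c[1]+k*d[1]),int(c[0]+k*d[0])]]
        P.append(c+max(L)*d)
    print(n,"cx",f["mtx"][0,2],circ(ray(f,P,.016),r),circ(ray(f,P,.016)), "tcp px",proj(f,[.559,.1303,.05]) )
E
python3 to.py .5535 -.0916 .0524
```

```text
w4 cx 322.16753129754414 (array([0.4790829 , 0.21097281, 0.065     ]), np.float64(0.014728302169263886)) (array([0.5572881 , 0.13110186, 0.06416224]), np.float64(0.00014656814525432216)) tcp px [329.29043815 309.48583058]
w6 cx 322.16753129754414 (array([ 0.55366532, -0.09281023,  0.077     ]), np.float64(0.00021757422484181)) (array([ 0.55358458, -0.09205288,  0.07638162]), np.float64(0.0001402982651932949)) tcp px [ 419.57858596 -315.85088568]
t 26.23 tcp [ 0.5524 -0.0922  0.0782] rpy [-3.140e+00 -1.000e-03  1.679e+00] j [-0.21 -0.06  1.85 -0.    1.35 -0.32] open 0.0662 F [ 0.   0.4 -0.7]
spin -0.0 shift now-axes [ 0.5  1.2 25.8] after-spin [ 0.5  1.2 25.8]
```

```bash
python3 -m inch '[[[-0.8,0,8,0],[0,0,8,0],[0,0,6,0],[0,0,2,0],[0,0,0,0]]]'; python3 -m inch '[[[0,0,0.5,0],[0,0,0.5,0],[0,0,0,0],[0,0,0,0],[0,0,0,0]]]';python3 -m inch '[[[0,0,0.5,0],[0,0,0,0],[0,0,0,0],[0,0,0,0],[0,0,0,0]]]'
```

```text
time_s: 26.65
eef_pos: [0.553, -0.0924, 0.0545]
eef_rot: [-3.141, -0.0, 1.68]
force: [0.3, -0.6, -2.9]
opening: 0.0662
time_s: 27.07
eef_pos: [0.5534, -0.0924, 0.0545]
eef_rot: [3.141, 0.0, 1.68]
force: [0.6, -0.6, -1.5]
opening: 0.0658
time_s: 27.48
eef_pos: [0.5533, -0.0924, 0.0539]
eef_rot: [3.142, 0.0, 1.68]
force: [0.5, 0.1, -2.6]
opening: 0.0661
```

```bash
python3 -m inch '[[[0,0,0.5,0],[0,0,0.5,0],[0,0,0,0],[0,0,0,0],[0,0,0,0]]]'; python3 -m inch '[[[0,0,0.5,0],[0,0,0,0],[0,0,0,0],[0,0,0,0],[0,0,0,0]]]'; python3 -m inch '[[[0,0,0.4,0],[0,0,0,0],[0,0,0,0],[0,0,0,0],[0,0,0,0]]]'
```

```text
time_s: 27.9
eef_pos: [0.5533, -0.0924, 0.0529]
eef_rot: [3.142, 0.0, 1.68]
force: [-0.1, 1.0, -1.4]
opening: 0.0661
time_s: 28.32
eef_pos: [0.5534, -0.0924, 0.0525]
eef_rot: [3.141, 0.0, 1.68]
force: [0.0, -0.2, 0.3]
opening: 0.0658
time_s: 28.73
eef_pos: [0.5534, -0.0925, 0.0524]
eef_rot: [3.141, 0.0, 1.68]
force: [-1.9, -0.2, 5.0]
opening: 0.0661
```

```bash
python3 -m inch '[[[0,0,0,0],[0,0,0,0],[0,0,0,0],[0,0,0,0],[0,0,0,0]]]' 0; python3 -m inch '[[[0,0,0,0],[0,0,0,0],[0,0,0,0],[0,0,-3,0],[0,0,-10,0]]]' 0; python3 -m inch '[[[0,0,-20,0],[0,0,-30,0],[0,0,-35,0],[0,0,-30,0],[0,0,-25,0]]]' ; python3 to.py .5295 .2985 .2 1.454
```

```text
time_s: 29.15
eef_pos: [0.5533, -0.0924, 0.0518]
eef_rot: [-3.141, -0.0, 1.68]
force: [-0.2, -0.5, -0.2]
opening: 0.0915
time_s: 29.57
eef_pos: [0.5526, -0.0923, 0.0641]
eef_rot: [-3.14, -0.001, 1.68]
force: [-0.1, -0.1, -0.3]
opening: 0.0928
time_s: 29.98
eef_pos: [0.5534, -0.0924, 0.2086]
eef_rot: [3.139, 0.001, 1.68]
force: [-0.1, -0.2, 0.4]
opening: 0.0928
t 29.98 tcp [ 0.5534 -0.0924  0.2086] rpy [3.139e+00 1.000e-03 1.680e+00] j [-0.21 -0.13  1.7   0.    1.57 -0.32] open 0.0928 F [-0.1 -0.2  0.4]
spin 0.226 shift now-axes [391.2  18.7   8.4] after-spin [385.5 -69.3   8.6]
```

```bash
for i in 1 2; do python3 -m inch '[[[35.5,1.7,0,0],[35.5,1.7,0,0],[35.5,1.7,0,0],[35.5,1.7,0,0],[35.5,1.7,0,0]]]' >/dev/null; done; python3 -m inch '[[[36,1.7,0,0],[0,0,0,0.113],[0,0,0,0.113],[0,0,0,0],[0,0,0,0]]]'; python3 to.py .5295 .2985 .0255 1.454
python3 - <<'E'
from station import manip
import cv2,numpy as np
f=manip.grab_frame("wrist"); cv2.imwrite("pics/w7.png",f["color"][:,:,::-1]); np.savez("w7.npz",**f)
E
```

```text
time_s: 31.23
eef_pos: [0.5293, 0.2983, 0.2056]
eef_rot: [3.141, -0.0, 1.457]
force: [-0.4, 0.4, 0.1]
opening: 0.0929
t 31.23 tcp [0.5293 0.2983 0.2056] rpy [ 3.141 -0.     1.457] j [ 0.47 -0.03  1.61 -0.    1.56  0.58] open 0.0929 F [-0.4  0.4  0.1]
spin 0.003 shift now-axes [2.000e-01 1.000e-01 1.801e+02] after-spin [2.000e-01 1.000e-01 1.801e+02]
```

View pics/w7.png

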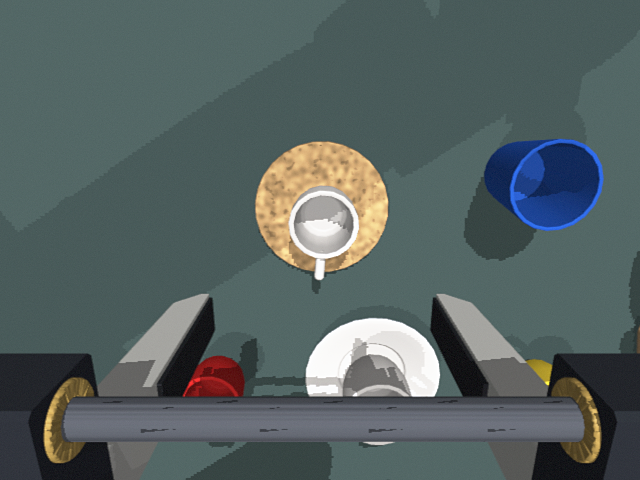

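The small cup stands upright on the stand with its mouth at (323,224). It is centred, and the beaker is clear.

```bash
python3 -m inch '[[[0,0,25,0],[0,0,35,0],[0,0,35,0],[0,0,30,0],[0,0,20,0]]]'>/dev/null; python3 -m inch '[[[0,0,10,0],[0,0,10,0],[0,0,8,0],[0,0,4,0],[0,0,1,0]]]'; python3 to.py .5295 .2985 .0258; python3 -m inch '[[[0,0,1.5,0],[0,0,0,0],[0,0,0,0],[0,0,0,0],[0,0,0,0]]]' 1 15; python3 -m inch '[[[0,0,0,0],[0,0,0,0],[0,0,0,0],[0,0,0,0],[0,0,0,0]]]';python3 -m inch '[[[0,0,0,0],[0,0,0,0],[0,0,0,0],[0,0,0,0],[0,0,0,0]]]'; python3 -m inch '[[[0,0,-3,0],[0,0,-5,0],[0,0,-20,0],[0,0,-30,0],[0,0,-35,0]]]';  python3 -m inch '[[[0,0,-20,0],[0,0,-10,0],[0,0,0,0],[0,0,0,0],[0,0,0,0]]]'; python3 to.py .4422 -.306 .12
```

```text
time_s: 32.12
eef_pos: [0.5296, 0.2983, 0.0271]
eef_rot: [3.141, -0.0, 1.454]
force: [-0.3, -0.2, 0.0]
opening: 0.0932
t 32.12 tcp [0.5296 0.2983 0.0271] rpy [ 3.141 -0.     1.454] j [0.47 0.09 1.79 0.   1.26 0.59] open 0.0932 F [-0.3 -0.2  0. ]
spin -0.0 shift now-axes [ 0.2 -0.1  1.3] after-spin [ 0.2 -0.1  1.3]
time_s: 32.53
eef_pos: [0.5295, 0.2984, 0.0258]
eef_rot: [3.141, -0.0, 1.454]
force: [0.0, -1.0, -0.2]
opening: 0.0642
time_s: 32.95
eef_pos: [0.5295, 0.2983, 0.0256]
eef_rot: [3.141, -0.0, 1.454]
force: [0.5, 0.3, 1.2]
opening: 0.053
time_s: 33.37
eef_pos: [0.5295, 0.2983, 0.0256]
eef_rot: [3.141, -0.0, 1.454]
force: [1.6, -0.2, 2.0]
opening: 0.0527
time_s: 33.78
eef_pos: [0.5283, 0.2978, 0.1181]
eef_rot: [-3.139, 0.002, 1.454]
force: [-0.1, -0.4, -1.0]
opening: 0.0528
time_s: 34.2
eef_pos: [0.5287, 0.298, 0.1464]
eef_rot: [-3.139, 0.001, 1.454]
force: [0.7, -1.1, -1.9]
opening: 0.0528
t 34.2 tcp [0.5287 0.298  0.1464] rpy [-3.139e+00  1.000e-03  1.454e+00] j [ 0.47 -0.    1.68 -0.    1.46  0.59] open 0.0528 F [ 0.7 -1.1 -1.9]
spin -0.0 shift now-axes [-609.9  -15.4   27.3] after-spin [-609.9  -15.4   26.4]
```

```bash
python3 -m inch '[[[12,0,0,0],[24,0,0,0],[32,0,0,0],[32,0,0,0],[32,0,0,0]]]' >/dev/null 2>&1 && echo oops-sign
```

```text
oops-sign
```

I typed that call with the wrong sign, so the arm went about 132 mm along +y at height. That space is free there, so I'll check the pose and recompute.

```bash
python3 -m inch '[[[0,0,0,0],[0,0,0,0],[0,0,0,0],[0,0,0,0],[0,0,0,0]]]'; python3 to.py .4422 -.306 .12
```

```text
time_s: 35.03
eef_pos: [0.5448, 0.4287, 0.1483]
eef_rot: [-3.142, 0.0, 1.453]
force: [-0.4, 0.0, -1.0]
opening: 0.0525
t 35.03 tcp [0.5448 0.4287 0.1483] rpy [-3.142  0.     1.453] j [ 0.63  0.18  1.48 -0.    1.48  0.75] open 0.0525 F [-0.4  0.  -1. ]
spin -0.0 shift now-axes [-741.6  -15.5   28.4] after-spin [-741.6  -15.5   28.3]
```

```bash
python3 -m inch '[[[-12,0,0,0],[-24,0,0,0],[-32,-0.8,0,0],[-32,-0.8,0,0],[-32,-0.8,0,0]]]' >/dev/null; for i in 1 2 3; do python3 -m inch '[[[-32,-0.8,0,0],[-32,-0.8,0,0],[-32,-0.8,0,0],[-32,-0.8,0,0],[-32,-0.8,0,0]]]' |grep eef_pos; done;  python3 -m inch '[[[-32,-0.8,0,0],[-32,-0.8,0,0],[-30,0,0,0],[-22,0,0,0],[-10,0,0,0]]]'; python3 -m inch '[[[-4,0,0,0],[0,0,0,0],[0,0,0,0],[0,0,0,0],[0,0,0,0]]]'; python3 to.py .4422 -.306 .06
```

```text
eef_pos: [0.5034, 0.1378, 0.1486]
eef_pos: [0.4805, -0.0204, 0.1487]
eef_pos: [0.4576, -0.1787, 0.1487]
time_s: 37.12
eef_pos: [0.4411, -0.3043, 0.1485]
eef_rot: [3.141, 0.001, 1.451]
force: [-0.2, 0.7, -1.6]
opening: 0.0523
time_s: 37.53
eef_pos: [0.4425, -0.3048, 0.1486]
eef_rot: [3.141, 0.0, 1.455]
force: [0.1, -0.2, -0.9]
opening: 0.0529
t 37.53 tcp [ 0.4425 -0.3048  0.1486] rpy [3.141 0.    1.455] j [-0.65 -0.16  1.83  0.    1.47 -0.53] open 0.0529 F [ 0.1 -0.2 -0.9]
spin -0.0 shift now-axes [-1.2 -0.2 88.6] after-spin [-1.2 -0.1 88.6]
```

Now down to about 25 mm above the contact height. I'll fit the saucer's visible rim there without viewing a picture.

```bash
python3 -m inch '[[[-1.2,0,20,0],[0,0,30,0],[0,0,30,0],[0,0,12,0],[0,0,0,0]]]'>/dev/null; python3 -m inch '[[[0,0,0,0],[0,0,0,0],[0,0,0,0],[0,0,0,0],[0,0,0,0]]]' >/dev/null
python3 - <<'E'
from station import manip
from meas import *
f=manip.grab_frame("wrist"); cv2.imwrite("pics/w8.png",f["color"][:,:,::-1]); np.savez("w8.npz",**f)
E
python3 to.py .4422 -.306 .0226
```

```text
t 38.42 tcp [ 0.4423 -0.307   0.0572] rpy [3.141e+00 1.000e-03 1.454e+00] j [-0.65 -0.09  1.92 -0.    1.31 -0.54] open 0.0527 F [-0.8 -0.9 -1. ]
spin -0.0 shift now-axes [ 1.  -0.3 34.6] after-spin [ 1.  -0.3 34.6]
```

View pics/w8.png

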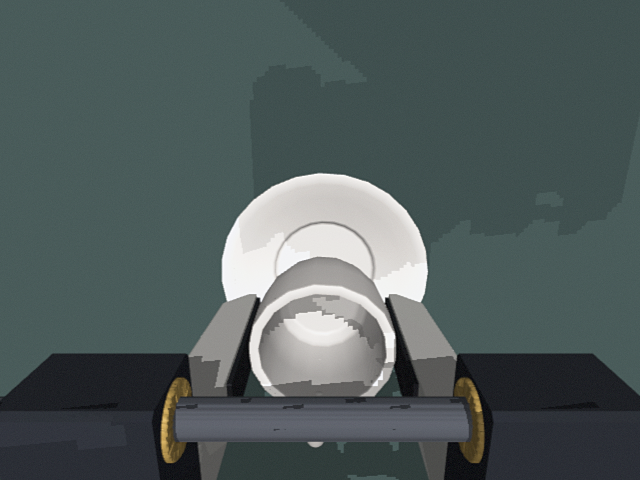

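The cup hangs over the small saucer. The saucer's columns 222–428 are centred at 325 and the cup is at about 322.

```bash
python3 - <<'E'
from meas import *
f=np.load("w8.npz"); g=cv2.GaussianBlur(f["color"],(0,0),1).astype(int).min(2); m=g>115
P=[]
for a in np.radians(np.arange(185,356,5)):
    c=np.array([325,270.]); d=np.array([np.cos(a),np.sin(a)])
    P.append(c+max(k for k in range(40,150) if m[int(c[1]+k*d[1]),int(c[0]+k*d[0])])*d)
P=ray(f,P,.016); print(circ(P),circ(P,.0535))
E
python3 -m inch '[[[1,0.3,12,0],[0,0,10,0],[0,0,6,0],[0,0,2,0],[0,0,0,0]]]';python3 -m inch '[[[0,0,0.5,0],[0,0,0,0],[0,0,0,0],[0,0,0,0],[0,0,0,0]]]'
```

```text
(array([ 0.44216034, -0.30628879,  0.05340497]), np.float64(0.00011999339848838692)) (array([ 0.4421468 , -0.30640639,  0.0535    ]), np.float64(0.00013589212963688313))
time_s: 38.83
eef_pos: [0.4421, -0.3056, 0.0253]
eef_rot: [-3.14, -0.001, 1.454]
force: [-0.3, -0.0, -0.2]
opening: 0.053
time_s: 39.25
eef_pos: [0.4427, -0.306, 0.0262]
eef_rot: [3.141, 0.0, 1.454]
force: [-0.3, -0.2, -0.8]
opening: 0.0523
```

```bash
python3 -m inch '[[[0,0,0.5,0],[0,0,0.5,0],[0,0,0.5,0],[0,0,0,0],[0,0,0,0]]]';python3 -m inch '[[[0,0,0.5,0],[0,0,0.5,0],[0,0,0,0],[0,0,0,0],[0,0,0,0]]]';python3 -m inch '[[[0,0,0.5,0],[0,0,0,0],[0,0,0,0],[0,0,0,0],[0,0,0,0]]]'
```

```text
time_s: 39.67
eef_pos: [0.4425, -0.3059, 0.0244]
eef_rot: [-3.142, -0.0, 1.454]
force: [0.3, -0.8, -1.8]
opening: 0.0529
time_s: 40.08
eef_pos: [0.4425, -0.3059, 0.0235]
eef_rot: [-3.142, 0.0, 1.454]
force: [-1.2, 1.0, -0.4]
opening: 0.0525
time_s: 40.5
eef_pos: [0.4425, -0.3059, 0.023]
eef_rot: [3.142, 0.0, 1.454]
force: [0.5, -0.3, -1.1]
opening: 0.0525
```

```bash
python3 -m inch '[[[0,0,0.5,0],[0,0,0,0],[0,0,0,0],[0,0,0,0],[0,0,0,0]]]';python3 -m inch '[[[0,0,0.3,0],[0,0,0,0],[0,0,0,0],[0,0,0,0],[0,0,0,0]]]'
```

```text
time_s: 40.92
eef_pos: [0.4426, -0.3059, 0.0226]
eef_rot: [3.141, 0.0, 1.454]
force: [-1.2, 1.4, 2.6]
opening: 0.0527
time_s: 41.33
eef_pos: [0.4427, -0.306, 0.0226]
eef_rot: [3.141, 0.0, 1.454]
force: [-1.7, 1.6, 6.6]
opening: 0.0526
```

Contact. I'll release, rise, move clear and check.

```bash
python3 -m inch '[[[0,0,0,0],[0,0,0,0],[0,0,0,0],[0,0,0,0],[0,0,0,0]]]' 0; python3 -m inch '[[[0,0,0,0],[0,0,0,0],[0,0,0,0],[0,0,-3,0],[0,0,-10,0]]]'; python3 -m inch '[[[0,0,-25,0],[0,0,-35,0],[0,0,-38,0],[0,0,-38,0],[0,0,-35,0]]]'; python3 -m inch '[[[-35,-20,0,0],[-35,-20,0,0],[-35,-20,0,0],[-35,-20,0,0],[-20,-10,0,0]]]'; python3 -m inch '[[[0,0,0,0],[0,0,0,0],[0,0,0,0],[0,0,0,0],[0,0,0,0]]]'
python3 - <<'E'
from station import manip
from meas import *
f=manip.grab_frame("top"); g=manip.grab_frame("scene"); np.savez("top1.npz",**f); np.savez("scene1.npz",**g)
a=cv2.resize(f["color"][100:380,130:550],(800,533)); cv2.imwrite("pics/top1.png",a[:,:,::-1])
b=cv2.resize(g["color"][120:380,100:500],(800,520)); cv2.imwrite("pics/scene1.png",b[:,:,::-1])
E
```

```text
time_s: 41.75
eef_pos: [0.4425, -0.3059, 0.022]
eef_rot: [-3.141, -0.0, 1.454]
force: [-0.1, 0.4, 0.1]
opening: 0.0817
time_s: 42.17
eef_pos: [0.4419, -0.3055, 0.0343]
eef_rot: [-3.14, -0.001, 1.454]
force: [-0.5, 0.8, -0.5]
opening: 0.0926
time_s: 42.58
eef_pos: [0.4423, -0.3057, 0.2096]
eef_rot: [3.14, 0.001, 1.454]
force: [0.8, -1.6, 0.5]
opening: 0.0931
time_s: 43.0
eef_pos: [0.332, -0.4566, 0.2073]
eef_rot: [3.141, 0.001, 1.452]
force: [-0.1, 1.1, 0.5]
opening: 0.0929
time_s: 43.42
eef_pos: [0.3352, -0.4536, 0.2065]
eef_rot: [3.141, 0.0, 1.455]
force: [0.5, 0.6, 0.2]
opening: 0.0928
```

View pics/top1.png

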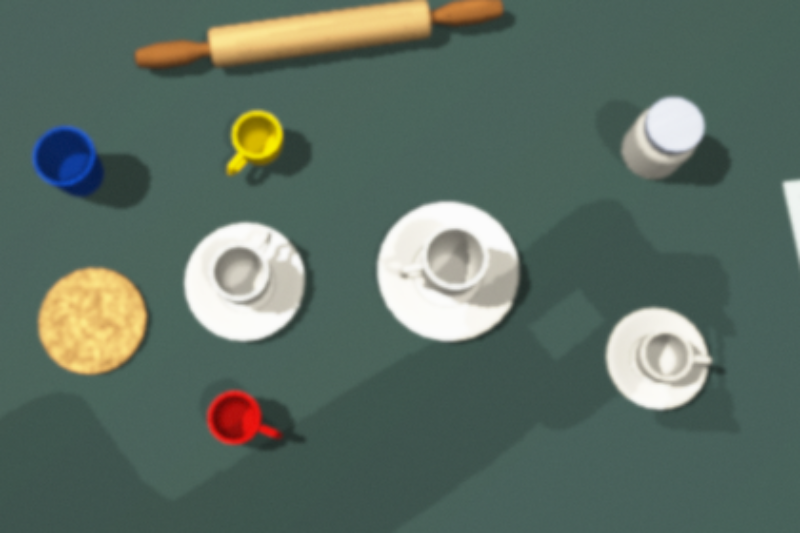

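View pics/scene1.png

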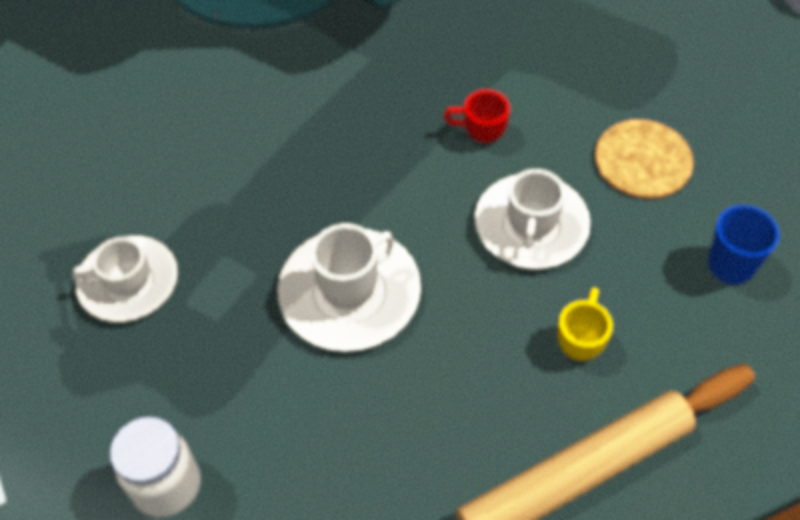

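Both views show every cup upright on its own saucer and the stand empty. Before handing in, I'll check numerically that nothing shifted and that the cups are centred.

```bash
python3 - <<'E'
from meas import *
s=420/800
for n in("top0","top1"):
    f=np.load(n+".npz"); hsv=cv2.cvtColor(f["color"],cv2.COLOR_RGB2HSV); o=((hsv[...,0]<28)&(hsv[...,1]>90)&(hsv[...,2]>90)).astype(np.uint8)
    for k in((258,247,.065),(366,241,.077),(477,288,.054)): sauc(f,*k)
    c=[c for c in cv2.findContours(o,0,1)[0] if cv2.pointPolygonTest(c,(179,268),False)>0][0]; print("stand",circ(ray(f,c[:,0],.008))[0].round(4))
for p,z in(((241,273),.069),((456,258),.087),((666,356),.053)): print("mouth",ray(f,(130+p[0]*s,100+p[1]*s),z).round(4))
E
```

```text
saucer [0.5609 0.1302 0.0656] 0.0005 fixed [0.5609 0.1302] 0.0006
saucer [ 0.5569 -0.0928  0.0775] 0.0005 fixed [ 0.5569 -0.0928] 0.0006
saucer [ 0.446  -0.3085  0.055 ] 0.0009 fixed [ 0.4459 -0.3079] 0.0009
stand [0.5302 0.2978 0.0582]
saucer [0.561  0.1304 0.0655] 0.0005 fixed [0.5609 0.1304] 0.0006
saucer [ 0.5573 -0.0923  0.0773] 0.0006 fixed [ 0.5573 -0.0923] 0.0006
saucer [ 0.4455 -0.3073  0.0542] 0.0005 fixed [ 0.4455 -0.3072] 0.0005
stand [0.5302 0.2978 0.0582]
mouth [[0.558  0.1271]]
mouth [[ 0.5543 -0.0951]]
mouth [[ 0.4426 -0.3064]]
```

```bash
python3 -c "
from station import manip
print(manip.sign_off())"
```

```text
the job is handed in; nothing more can be done
None
```

All three cups now stand upright on their own saucers, and the job was handed in at about 44 s of the 128 s allowed. I parked the small cup on the cork stand, moved the medium cup to the medium saucer and the large cup to the large saucer. Then I moved the small cup from the stand to the small saucer. Each cup was lowered in half-millimetre steps until light contact (about 5–7 N) before release.

**Position checks:** In the last top view the medium and large saucers and the stand fit within 1 mm of where they started. The small saucer's fit differs by 1.3 mm, but at the start the large cup hid part of its rim. Judging by the tool position at release and the wrist-camera saucer fits, the cups are within about 1.5 mm of centre.

**What disagreed:**
- **Top camera:** Its positions differ from the wrist camera's by about 3–4 mm in x. The cup mouth centres I read by eye from the top view show a 1–5 mm offset from the saucers, as they did before any move. I trusted the wrist camera.
- **Wrong sign:** I typed one transfer call with the wrong sign while carrying the small cup. The arm went about 130 mm the wrong way at height, over free table. It touched nothing and I corrected it.

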